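# Draw the casting gauge's arm out to the 150 mark and hold it

### The arm

A 6-joint arm with a two-finger parallel gripper is mounted at the origin on the work surface. World frame = base frame: x ahead of the robot, y to its left, z up, the work surface at z = 0. Lengths are in m, angles in rad, forces in N, time in s.
With the tool pointing down it reaches from about 0.375 to 0.975 m from the base axis. Payload 3.8 kg.
Tool frame: the origin (TCP) lies at the very end of the fingers, on their centre line; the grasp point (between the pads) lies 19 mm behind it (env.pinch_z is the distance from the TCP to the grasp point, in m); z points along the fingers, y is the direction in which the jaws open and shut (so a half turn about z gives the same grasp; the last joint's range is limited). The gripper opens to 88 mm and grips with 3 to 60 N. Pads are 18 mm wide; open, the fingers measure 123 mm over their backs; the gripper's body (75 mm by 187 mm) begins 45 mm behind the grasp point.
Start: joints at [-1.233, 0.264, 1.604, -0, 1.274, -0.037], TCP at [0.247, -0.628, 0.239] pointing down, gripper open.
Joint ranges: [-2.63, 2.63], [-0.94, 2.18], [0.31, 2.57], [-1.31, 4.45], [0, 2.66], [-2.55, 2.55]. Speed limits (rad/s): [2.57, 2.57, 3.14, 3.14, 3.14, 3.14].

### API

Orientations are given as a unit quaternion [w, x, y, z].
In Python, from rig import env gives the robot as it stands. Calls block until the motion is done:
- env.movep(position, orientation): joint-space move of the TCP to a pose.
- env.servo_line(position, frame=None, speed=0.15, guard=None): straight line of the TCP; frame=None keeps the orientation; speed is the mean speed in m/s. With guard (N) it stops when the force on the tool has changed by that much, and returns True; else False.
- env.move_j(angles): joint-space move.
- env.command_gripper(opening, strength=None): finger opening in m; strength is the grip in N (None keeps the last); returns when the fingers have stopped.
- env.dwell(seconds).
- env.solve_ik(position, orientation): joint angles nearest the present ones, or None.
- env.read_camera(name): name is "scene" or "top" or "wrist"; returns the picture (480x640x3 uint8, red, green, blue); there is no depth.
- env.calibration(name): a dict with "fx", "fy", "cx", "cy" (pixels), "world_to_cam" (4x4, takes a point from world to camera coordinates); the wrist camera has in their place "tool_from_camera" (4x4, takes a point from camera to tool coordinates, whose origin is the TCP and whose axes are the flange's). Camera axes: x right, y down, z forward; pixel columns grow to the right and rows downward; lengths in m; the calibration is good to about 2 mm. A picture is of the moment at which its call begins: read the wrist's pose just before it. calibration takes no time and is no camera call.
A pose or a line that the arm cannot do raises env.IKError and nothing moves.
- env.close_job(): hands the job in, once; it reports no verdict.
Trained networks look in the newest picture that a camera, given by its name, has taken for a name from the list of things; names that differ only in an ending like _2 or _b are one class to them, and where a whole thing is asked for, a point or a joint stands for the part that bears it (a point fixed in the world has none). Each returns a list of dicts, best first, with "confidence" (0 to 1); they miss things now and then, are a little off and sometimes report something else, mostly with a low value. They report only what shows in the picture. A call takes as long as a camera call.
- env.boxes_of(query, camera): "centre" ([column, row] in pixels, amid what is visible of it).
- env.regions_of(query, camera): "region" (480x640 bool, what is visible of it) and "centre" ([column, row] in pixels, amid what is visible of it).
- env.mark_of(query, camera): "centre" ([column, row] in pixels: a listed point, or the origin of a listed thing).
Readings, each from a call of its own:
- env.current_clock(): time.
- env.current_qpos(): joint angles.
- env.current_joint_vel(): joint speeds.
- env.current_joint_torque(): joint torques, N m.
- env.current_tool_pos(): TCP position.
- env.current_ee_rot(): TCP orientation.
- env.current_wrist_force(): force on the tool from outside, world axes, zero at the start.
- env.current_ft_torque(): the same for the moment, N m.
- env.current_opening(): finger opening in m.
Only numpy, scipy, OpenCV 4.12 (cv2) and the standard library are available. Lean on these libraries where they do the work, as an engineer would, in place of code of your own. Each camera call takes 0.05 s, during which the arm holds its last target.

### The job

Take the brass-headed pointer pin out of the pocket tray and seat it fully in the hole in the nose of the gauge's sliding arm. Then squeeze the arm's grip so that its red lock button is pressed in, draw the arm out to the 150 mm mark, bringing the pointer over the casting's bore, and finish there still holding the grip with the button squeezed in, so that the arm can be nudged while the bore is checked. Never force the arm while it is locked, and leave the castings, the other pins and the tools as they are.

Things in the scene. Friction and masses are not known exactly. Their poses are not given: they have to be found in the camera images.
- gauge: slide-arm checking gauge for castings, fixed: grey bed 510 x 140 x 20 mm (x -220 to +290), two green pedestals, a level aluminium tube (x -210 to 0; 46 mm wide, its top 146 mm above the bench) with a black ring (top 150 mm) at its mouth. Origin: on the bench, straight below the tube's mouth. x: level, out of the mouth, the way the arm draws out; y: level, to the red button's side; z: up
- tube_mouth (a point): centre of the tube's mouth, 125 mm above the bench, on the arm's axis: the reading edge. The steel bar that comes out here is the scale: short black ticks every 10 mm, full-width red lines at 50, 100 and 150 mm counted from the grip. The third red line is the 150 mark; it is reached when it stands at the mouth
- slide_arm (a joint): how far the arm is drawn out, in m: the gap along the gauge's x from the tube's mouth to the back face of the black grip; 0.150 is the 150 mark, 0 shut, 0.18 the end stop (nothing stops it at the mark). It starts 15 to 60 mm out, locked (the brake slips only above 25 N). Unlocked it slides with about 2 N of friction, only along the gauge's x, and stays where it is left without springing back
- lock_button (a joint): travel of the red spring button in the +y side of the grip, in m: 0 out (a brake locks the arm), 0.0055 pressed right in. It moves along the gauge's -y. Pressing starts at about 10 N and needs about 12 N at the end; beyond 4 mm the lock is fully released. It springs out and locks again when let go
- grip_center (a point): centre of the black grip at the bar's outer end, 22.5 mm beyond its back face, 125 mm above the bench; axes as the gauge's. The grip is 46 mm along x, 36 mm across y, 40 mm high. Squeezing it across y from above presses the button, which stands 6 mm proud of the +y side (0.5 mm when in): 42 mm wide with the button out, 36.5 mm with it in. Both sides are free for fingers
- button_face (a point): centre of the red button's outer face, 24 x 24 mm: 24 mm from the grip's centre towards the gauge's +y when out; moves with the button and the arm
- bush (a point): centre of the mouth of the round upright hole in the arm's aluminium nose plate, in its top face; axes as the gauge's. 44.5 mm beyond grip_center along x and 10 mm higher (135 mm above the bench). The hole is 12 mm wide, chamfered, right through the plate (44 mm along x, 36 mm across y, 20 mm thick); the grip behind it stands 10 mm higher
- pointer_pin: the pointer pin, 62 mm long, about 55 g: brass head 18 mm in diameter and 22 mm high, steel shank 10 mm in diameter and 40 mm long whose last 8 mm taper to a 3 mm tip. Origin: at the tip; z up along the pin to the head. It starts upright in a pocket of the tray, its head standing on the tray's top (50 mm above the bench)
- pin_collar (a point): point on the pointer pin's axis at the underside of its head, 40 mm above the tip: seated, this point lies at bush
- pin_tray: grey pocket tray, fixed, 156 mm (x) by 112 mm (y) by 50 mm high, with six round 12 mm pockets 42 mm deep, at x -48, 0, +48 mm and y -26, +26 mm. Origin: centre of its underside. Four pockets hold pins; two are empty
- red_pin: pin with a red head, as long and wide as the pointer pin; stays in its pocket. Origin at its lower end
- blue_pin: pin with a blue head, as long and wide as the pointer pin; stays in its pocket. Origin at its lower end
- white_pin: pin with a white head, as long and wide as the pointer pin; stays in its pocket. Origin at its lower end
- casting: grey cast pump cover in the gauge's nest, 120 mm in diameter, its hub 60 mm high (top 80 mm above the bench) with the bore, about 36 mm wide, that is checked. Origin: centre of its underside, on the bore's axis, 217 mm from the gauge's origin along its x
- raw_casting: a rough pump cover, 120 mm in diameter and 60 mm high, lying on the bench beyond the gauge. Origin: centre of its underside
- hammer: ball hammer with a wooden handle, 255 mm long, 33 mm high, lying to the left of the gauge. Origin: on the bench, near the head
- chisel: cold chisel, 150 mm long, 16 mm high, lying beyond the gauge. Origin: on the bench, near its middle
- marker: paint marker, white with a pink cap, 140 mm long, 15 mm high, lying beyond the gauge. Origin: on the bench, near its middle

How it is judged:
On the way, in this order (a step that is already met when the one before it is completed fails the run):
1. the pointer pin is seated in the arm's nose and let go (distance between pin_collar and bush below 0.004 m and angle between pointer_pin's own z axis and vertical below 0.12 rad and contact force between the fingers and pointer_pin below 0.3 N), for 0.3 s.
2. the grip is squeezed and the lock button pressed in, before the arm is drawn out (value of joint lock_button above 0.004 m and contact force between the fingers and gauge above 5 N and distance of bush from where it was at the start of the episode below 0.01 m), for 0.1 s.
At the end, for the whole second after the job is handed in: the arm stands still at the 150 mark (within 3 mm), the fingers holding the grip (over 5 N) with the lock button pressed in over 4 mm; the pointer pin sits in the nose (collar within 4 mm of the hole's mouth, within 7 degrees of upright), untouched, its tip within 10 mm of the bore's axis from above (all of step 1 and value of joint lock_button above 0.004 m and contact force between the fingers and gauge above 5 N and horizontal distance between pointer_pin and casting below 0.01 m and value of joint slide_arm between 0.147 and 0.153 m and velocity of joint slide_arm between -0.005 and 0.005 m/s); the arm keeps its last pose, push and grip.
It fails at once if the arm is forced along while it is locked (value of joint lock_button below 0.0015 m and distance of bush from where it was at the start of the episode above 0.008 m and (velocity of joint slide_arm above 0.05 m/s or velocity of joint slide_arm below -0.05 m/s)).
It fails at once if another pin is pulled out or displaced (distance of any of red_pin, blue_pin, white_pin from where it was at the start of the episode above 0.015 m).
It fails at once if a casting or a tool is disturbed (distance of any of casting, raw_casting, hammer, chisel, marker from where it was at the start of the episode above 0.02 m).
It also fails if it takes over 56 s, if anything falls off the work surface, if the arm or the gripper's body presses on something with over 40 N, if the wrist force passes 120 N, or if a joint passes its speed limit or range.

## Working session

There is one attempt and no reset: what is moved stays moved. The work goes in short steps, each a Python script; the robot and the scene stay as the last script left them, time stands still between calls to the robot, and variables do not carry over. Pictures are saved under pics/ and viewed, and the job is handed in when it is done.

```bash
ls; mkdir -p pics
python3 - <<'E'
from rig import env
import cv2,numpy as np
np.set_printoptions(precision=4,suppress=True)
print(env.current_clock(),env.pinch_z)
for n in ["scene","top","wrist"]:
    im=env.read_camera(n); cv2.imwrite(f"pics/a_{n}.png",im[:,:,::-1])
    c=env.calibration(n); print(n,c)
for cam in ["scene","top"]:
    for q in ["tube_mouth","grip_center","bush","button_face","pin_collar","pointer_pin","pin_tray","casting","gauge","red_pin","blue_pin","white_pin"]:
        try: print(cam,q,[(np.round(d["centre"],1).tolist(),round(d["confidence"],2)) for d in env.mark_of(q,cam)][:3])
        except Exception as e: print(cam,q,e)
print(env.current_clock(), env.current_tool_pos(),env.current_ee_rot())
E
```

```text
pics
0.0 0.0187
scene {'fx': 434.44475775681366, 'fy': 434.44475775681366, 'cx': 315.82803306406623, 'cy': 234.20426752723375, 'world_to_cam': array([[ 0.7207,  0.693 , -0.0199, -0.4699],
       [ 0.4882, -0.5277, -0.6951, -0.2081],
       [-0.4922,  0.4913, -0.7186,  1.399 ],
       [ 0.    ,  0.    ,  0.    ,  1.    ]])}
top {'fx': 613.6177831255851, 'fy': 613.6177831255851, 'cx': 324.86619368498293, 'cy': 239.40456340597194, 'world_to_cam': array([[ 0.0258, -0.9996,  0.0063,  0.0334],
       [-0.997 , -0.0262, -0.0728,  0.6162],
       [ 0.0729, -0.0044, -0.9973,  1.7762],
       [ 0.    ,  0.    ,  0.    ,  1.    ]])}
wrist {'fx': 432.3371416750921, 'fy': 432.3371416750921, 'cx': 308.82658515586587, 'cy': 246.16157520828537, 'tool_from_camera': array([[-0.0004, -0.963 , -0.2695,  0.0696],
       [ 1.    , -0.0003, -0.0003, -0.0003],
       [ 0.0002, -0.2695,  0.963 , -0.1461],
       [ 0.    ,  0.    ,  0.    ,  1.    ]])}
scene tube_mouth [([314.6, 179.0], 0.65)]
scene grip_center [([305.1, 190.1], 0.62)]
scene bush [([286.7, 197.5], 0.73)]
scene button_face [([306.4, 198.5], 0.
[... 271 characters left out ...]
56)]
scene red_pin [([155.5, 345.6], 0.45)]
scene blue_pin []
scene white_pin [([179.3, 337.1], 0.55)]
top tube_mouth [([282.5, 278.6], 0.89)]
top grip_center [([300.8, 281.3], 0.94)]
top bush [([317.2, 280.2], 0.69), ([282.3, 279.6], 0.45)]
top button_face []
top pin_collar [([462.1, 253.3], 0.48)]
top pointer_pin [([320.1, 278.6], 0.62), ([456.6, 252.9], 0.39)]
top pin_tray [([463.9, 270.7], 0.86)]
top casting [([399.9, 192.4], 0.28)]
top gauge [([284.9, 279.2], 0.84), ([286.9, 184.5], 0.7)]
top red_pin [([471.5, 272.8], 0.41)]
top blue_pin [([462.8, 292.0], 0.45)]
top white_pin [([456.4, 265.8], 0.6), ([174.0, 272.9], 0.21)]
1.35 [ 0.2471 -0.6281  0.2387] [-0.      0.9825  0.1863  0.    ]
```

View pics/a_top.png

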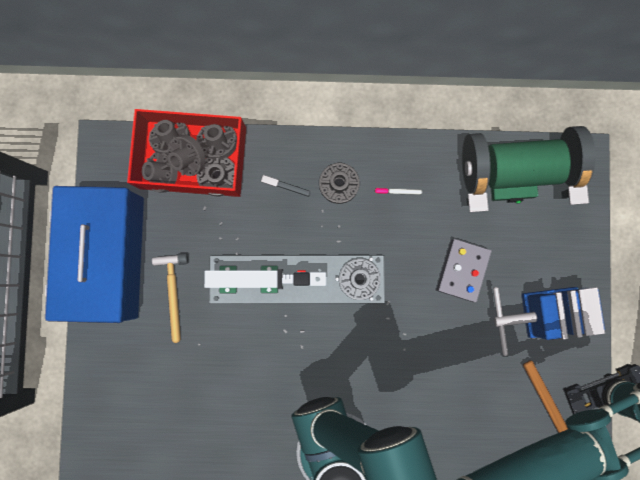

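View pics/a_scene.png

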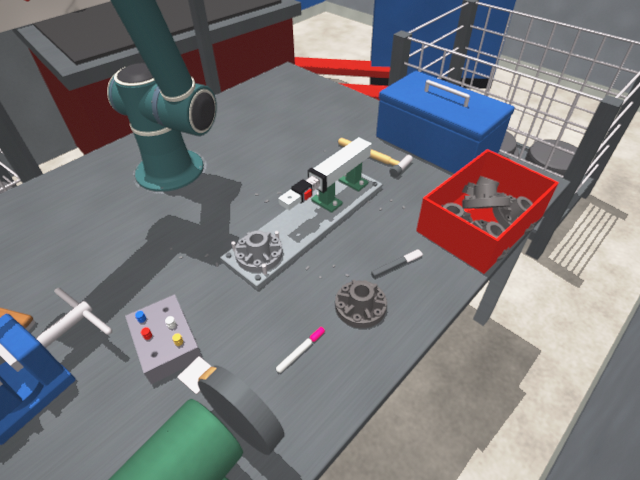

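View pics/a_wrist.png

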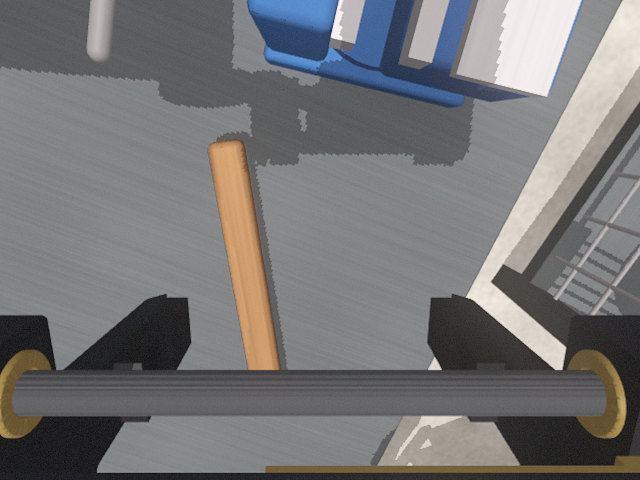

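The top view shows the gauge with its mouth at about (282,279), drawing towards image right (world −y), and the button's red at (301,272) on the world +x side. The brass pin is at (462,252) in the tray, with white at (457,267), red at (474,272) and blue at (470,289). Next I'll compute positions.

```bash
cat > h.py <<'E'
from rig import env
import cv2,numpy as np
from scipy.spatial.transform import Rotation as R
np.set_printoptions(precision=4,suppress=True)
def tool_T():
    q=np.array(env.current_ee_rot()); T=np.eye(4)
    T[:3,:3]=R.from_quat([q[1],q[2],q[3],q[0]]).as_matrix(); T[:3,3]=env.current_tool_pos(); return T
def cam_T(n,T=None):  # world from cam
    c=env.calibration(n)
    if n=="wrist": return c,(tool_T() if T is None else T)@np.array(c["tool_from_camera"])
    return c,np.linalg.inv(np.array(c["world_to_cam"]))
def ray(n,px,T=None):
    c,W=cam_T(n,T)
    d=W[:3,:3]@np.array([(px[0]-c["cx"])/c["fx"],(px[1]-c["cy"])/c["fy"],1.])
    return W[:3,3],d
def at_z(n,px,z,T=None):
    o,d=ray(n,px,T); return o+d*(z-o[2])/d[2]
def proj(n,p,T=None):
    c,W=cam_T(n,T); q=np.linalg.inv(W)@np.append(p,1.)
    return np.array([c["fx"]*q[0]/q[2]+c["cx"],c["fy"]*q[1]/q[2]+c["cy"]])
def down(yaw): return [0,float(np.cos(yaw/2)),float(np.sin(yaw/2)),0]
E
python3 - <<'E'
from h import *
im=cv2.imread("pics/a_top.png")
c=im[225:320,190:400]; cv2.imwrite("pics/b_g.png",cv2.resize(c,(800,362),interpolation=cv2.INTER_CUBIC))
c=im[225:325,420:560]; cv2.imwrite("pics/b_t.png",cv2.resize(c,(800,571),interpolation=cv2.INTER_CUBIC))
for q,cs in [("mouth z.125",[("top",(282.5,278.6),.125),("scene",(314.6,179),.125)]),
 ("grip",[("top",(300.8,281.3),.125),("scene",(305.1,190.1),.125)]),
 ("bush",[("top",(317.2,280.2),.135),("scene",(286.7,197.5),.135)]),
 ("casting",[("scene",(259.7,255.1),.02)]),("tray",[("top",(463.9,270.7),0),("scene",(163.9,343),0)]),
 ("brass",[("top",(462.3,252.2),.065),("scene",(178,339),.065)]),
 ("white",[("top",(457.5,267),.065)]),("red",[("top",(474.5,272.3),.065)]),("blue",[("top",(470,289),.065)])]:
    print(q,[at_z(*a) for a in cs])
E
```

```text
mouth z.125 [array([0.4966, 0.1635, 0.125 ]), array([0.4876, 0.1698, 0.125 ])]
grip [array([0.4905, 0.113 , 0.125 ]), array([0.5011, 0.1205, 0.125 ])]
bush [array([0.4946, 0.068 , 0.135 ]), array([0.4959, 0.0609, 0.135 ])]
casting [array([ 0.5056, -0.054 ,  0.02  ])]
tray [array([ 0.5347, -0.3646,  0.    ]), array([ 0.5309, -0.3592,  0.    ])]
brass [array([ 0.5856, -0.3445,  0.065 ]), array([ 0.5898, -0.3427,  0.065 ])]
white [array([ 0.543 , -0.3311,  0.065 ])]
red [array([ 0.5291, -0.3799,  0.065 ])]
blue [array([ 0.4812, -0.3674,  0.065 ])]
```

View pics/b_g.png

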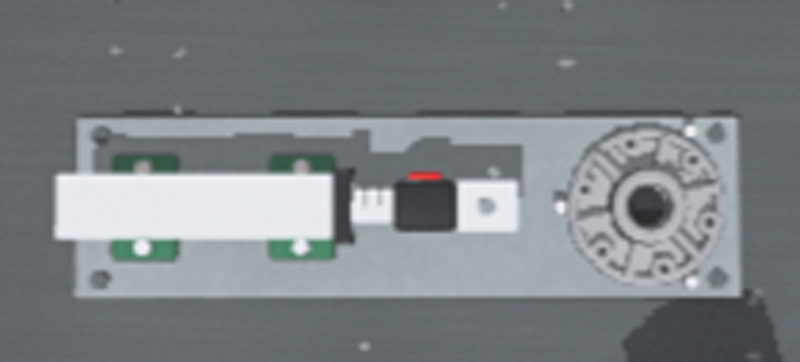

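View pics/b_t.png

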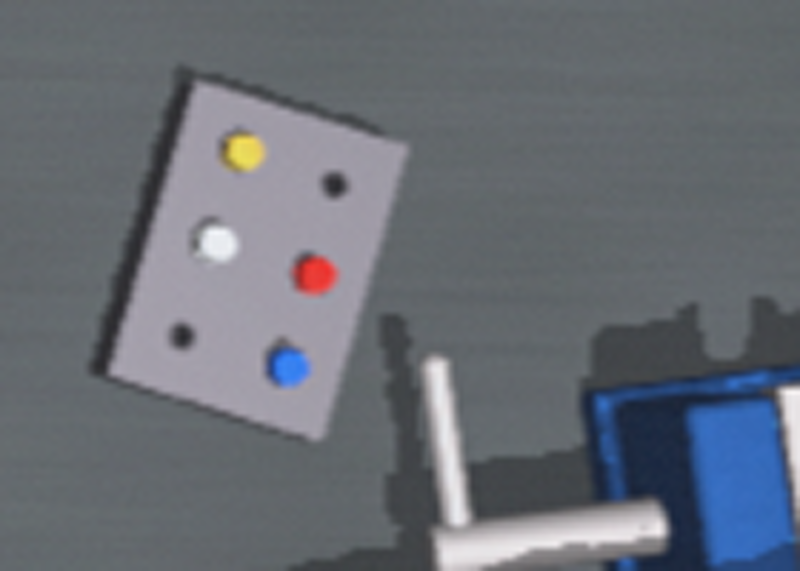

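Run:
```python
from h import *
env.movep([0.587,-0.344,0.20],down(-0.275))
T=tool_T(); print(T)
im=env.read_camera("wrist"); cv2.imwrite("pics/c_w.png",im[:,:,::-1])
for q in ["pin_collar","pointer_pin","white_pin","red_pin"]:
    for f in ("mark_of","boxes_of"):
        for d in getattr(env,f)(q,"wrist")[:3]: print(q,f,np.round(d["centre"],1),round(d["confidence"],2),at_z("wrist",d["centre"],{"mark_of":.05 if q=="pin_collar" else .01,"boxes_of":.065}[f],T))
print(env.current_clock(),env.current_qpos(),env.current_opening())
```

```text
[[ 0.9623 -0.2719 -0.      0.5867]
 [-0.2719 -0.9623 -0.0005 -0.3448]
 [ 0.0001  0.0004 -1.      0.2001]
 [ 0.      0.      0.      1.    ]]
pin_collar mark_of [303.3 226.7] 0.94 [ 0.5885 -0.3408  0.05  ]
pin_collar boxes_of [305.2 229.6] 0.7 [ 0.5895 -0.3426  0.065 ]
pin_collar boxes_of [ 63.5 333.8] 0.67 [ 0.563  -0.1551  0.065 ]
pointer_pin mark_of [307.4 215.9] 0.82 [ 0.5872 -0.3433  0.01  ]
pointer_pin boxes_of [306.1 232.9] 0.94 [ 0.5872 -0.3425  0.065 ]
white_pin mark_of [308.3 222.9] 0.68 [ 0.5816 -0.3424  0.01  ]
white_pin mark_of [306.8 272.4] 0.61 [ 0.5419 -0.3299  0.01  ]
white_pin boxes_of [307.2 298.2] 0.68 [ 0.5418 -0.3304  0.065 ]
red_pin boxes_of [378.2 298.3] 0.8 [ 0.5282 -0.3781  0.065 ]
3.4333 [-0.5672  0.2984  1.6325 -0.      1.2105  1.2791] 0.08802761518089976
```

View pics/c_w.png

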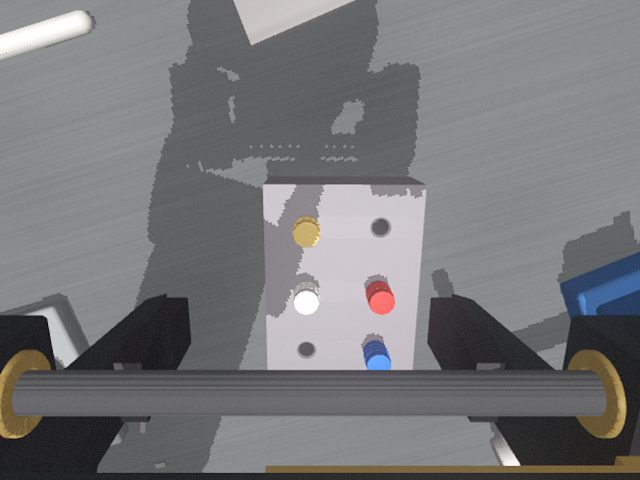

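```bash
python3 - <<'E'
from h import *
env.command_gripper(0.044,15)
q=down(-0.27)
env.movep([0.5875,-0.3430,0.12],q)
T=tool_T()
im=env.read_camera("wrist"); cv2.imwrite("pics/d_w0.png",im[:,:,::-1])
print(env.servo_line([0.5875,-0.3430,0.0535],speed=0.08,guard=8), env.current_tool_pos(),env.current_clock())
im=env.read_camera("wrist"); cv2.imwrite("pics/d_w1.png",im[:,:,::-1])
E
python3 -c "
import cv2,numpy as np
a=cv2.imread('pics/d_w0.png');b=cv2.imread('pics/d_w1.png')
cv2.imwrite('pics/d_c.png',np.hstack([a[120:480,120:520],b[120:480,120:520]]))"
```

```text
False [ 0.5879 -0.3433  0.054 ] 5.6667
```

View pics/d_c.png

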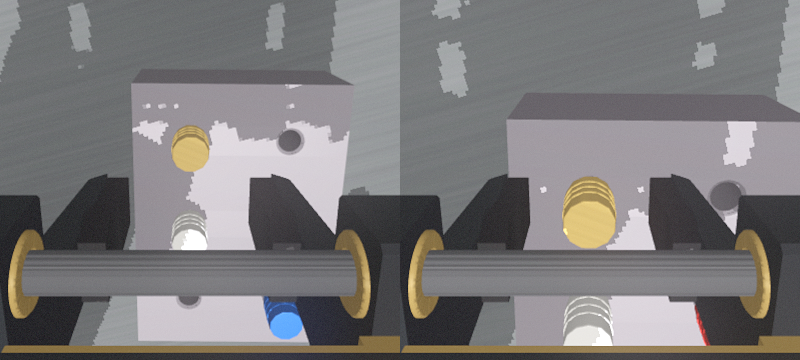

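The brass head sits midway between the fingers. Its top is centred at about (309,346), which is where the grasp point projects. Gripping now.

Run:
```python
from h import *
env.command_gripper(0.0,18)
print(env.current_opening(),env.current_wrist_force())
p=np.array(env.current_tool_pos())
env.servo_line([0.5875,-0.3430,0.16],speed=0.1)
T=tool_T()
im=env.read_camera("wrist"); cv2.imwrite("pics/e_w.png",im[120:480,120:520,::-1])
print([ (f,env.mark_of(f,"wrist")) for f in ("pin_collar","pointer_pin")])
print(env.current_opening(),env.current_tool_pos(),env.current_clock())
```

```text
0.016580515312239634 [-1.1207  0.3124  1.1684]
[('pin_collar', [{'centre': [307.4, 314.1], 'confidence': 0.67}]), ('pointer_pin', [{'centre': [311.5, 278.9], 'confidence': 0.66}])]
0.016149880088264543 [ 0.587  -0.3427  0.1589] 7.6167
```

View pics/e_w.png

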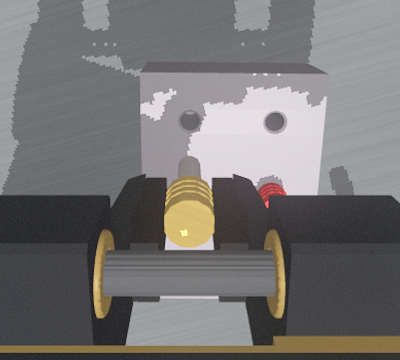

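Run:
```python
from h import *
env.servo_line([0.5875,-0.3430,0.25],speed=0.2)
env.movep([0.495,0.050,0.27],down(1.597))
env.dwell(0.2)
T=tool_T();print(T,env.current_qpos())
im=env.read_camera("wrist"); cv2.imwrite("pics/f_w.png",im[:,:,::-1])
for q,z in [("bush",.135),("grip_center",.125),("tube_mouth",.125),("casting",.02),("pin_collar",.266),("pointer_pin",.226),("button_face",.125)]:
    for d in env.mark_of(q,"wrist")[:2]: print(q,np.round(d["centre"],1),round(d["confidence"],2),at_z("wrist",d["centre"],z,T))
print(env.current_clock())
```

```text
[[-0.0247  0.9997 -0.0002  0.4954]
 [ 0.9997  0.0247 -0.0001  0.0493]
 [-0.0001 -0.0002 -1.      0.2699]
 [ 0.      0.      0.      1.    ]] [ 0.0493 -0.0945  1.9335 -0.0001  1.3028  0.0246]
bush [316.  204.6] 0.57 [0.4998 0.0688 0.135 ]
bush [312.2 277.9] 0.5 [0.4987 0.0177 0.135 ]
grip_center [313.6 134.8] 0.63 [0.4971 0.113  0.125 ]
grip_center [317.2 206.6] 0.52 [0.5009 0.0657 0.125 ]
tube_mouth [312.   48.7] 0.76 [0.4947 0.1646 0.125 ]
casting [312.8 306.8] 0.61 [ 0.5019 -0.0539  0.02  ]
casting [312.8  47.2] 0.18 [0.4956 0.1823 0.02  ]
pin_collar [311.6 313.6] 0.85 [0.4967 0.0506 0.266 ]
pin_collar [308.  278.9] 0.5 [0.495  0.0645 0.266 ]
pointer_pin [309.9 279.5] 0.81 [0.4961 0.0497 0.226 ]
button_face [350.7 134. ] 0.65 [0.5213 0.1141 0.125 ]
10.3167
```

View pics/f_w.png

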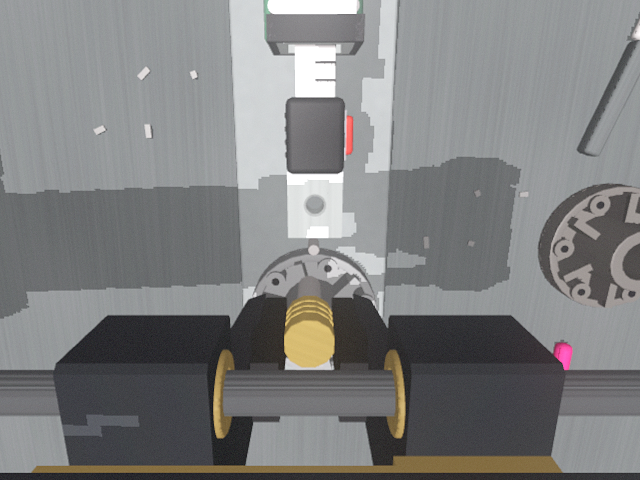

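Run:
```python
import cv2
im=cv2.imread("pics/f_w.png")
cv2.imwrite("pics/f_z.png",cv2.resize(im[160:380,240:400],(436,600),interpolation=cv2.INTER_CUBIC))
cv2.imwrite("pics/f_z2.png",cv2.resize(im[0:245,220:400],(440,600),interpolation=cv2.INTER_CUBIC))
```

```text
(no output)
```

View pics/f_z.png

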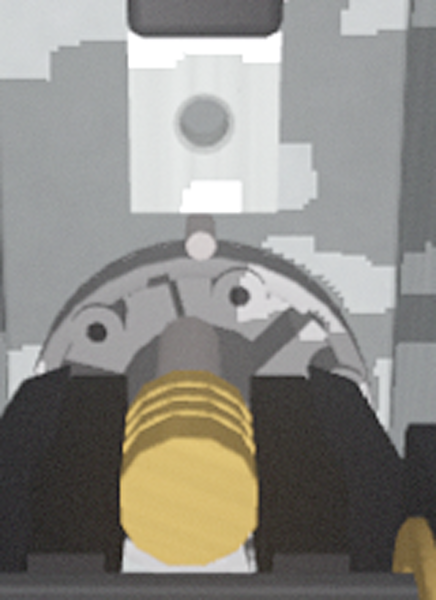

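View pics/f_z2.png

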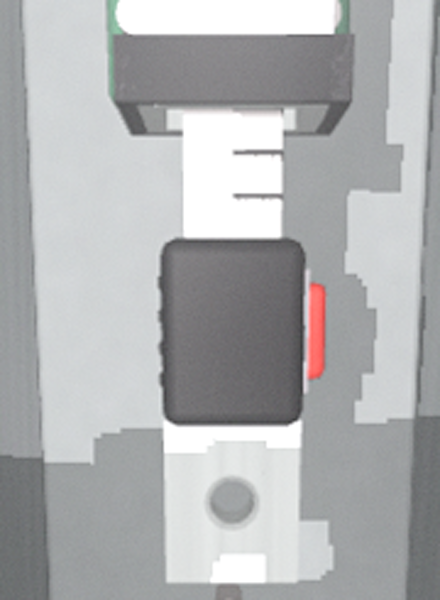

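Run:
```python
from h import *
q=down(1.597)
env.movep([0.4988,0.0685,0.21],q)
env.servo_line([0.4988,0.0685,0.19],speed=0.1); env.dwell(0.3)
T=tool_T();print(T[:3,3])
im=env.read_camera("wrist"); cv2.imwrite("pics/g_w.png",cv2.resize(im[200:380,240:400,::-1],(533,600),interpolation=cv2.INTER_CUBIC))
sc=env.read_camera("scene"); 
cv2.imwrite("pics/g_s.png",cv2.resize(sc[120:280,210:370,::-1],(600,600),interpolation=cv2.INTER_CUBIC))
print([(n,env.mark_of(n,"wrist")) for n in ("bush","pointer_pin")],env.current_clock())
```

```text
[0.4992 0.0685 0.1908]
[('bush', [{'centre': [309.5, 274.0], 'confidence': 0.88}]), ('pointer_pin', [{'centre': [309.8, 278.4], 'confidence': 0.61}])] 11.525
```

View pics/g_w.png

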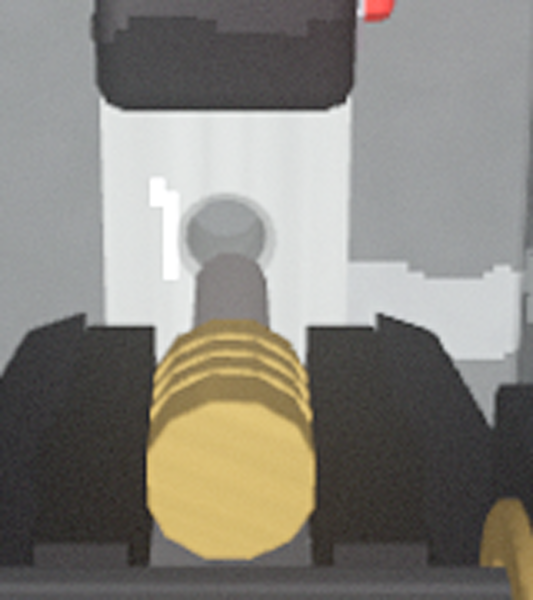

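View pics/g_s.png

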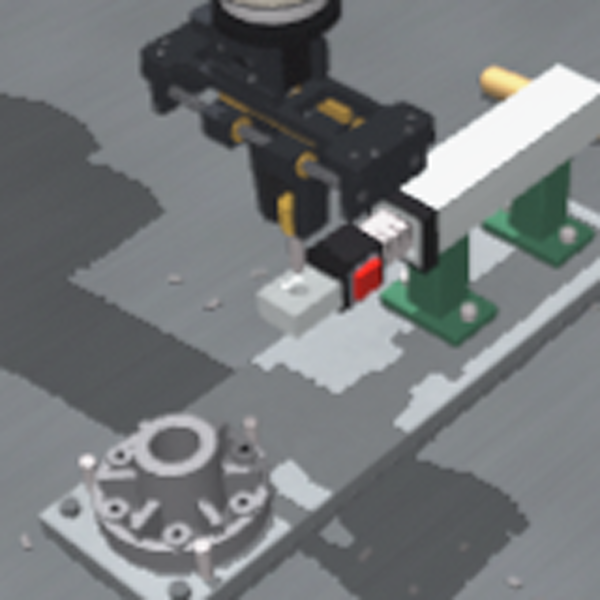

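Run:
```python
from h import *
T=tool_T();p=T[:3,3]
print(p,proj("wrist",[p[0],p[1],.135],T),proj("wrist",[p[0],p[1],p[2]-.044],T),at_z("wrist",(308.3,270.5),.135,T),at_z("wrist",(309.6,278.6),p[2]-.044,T))
```

```text
[0.4989 0.0685 0.1902] [308.2471 272.2252] [308.2096 280.0432] [0.4989 0.0694 0.135 ] [0.4995 0.0692 0.1462]
```

Run:
```python
from h import *
f0=np.array(env.current_wrist_force())
print(env.servo_line([0.4983,0.0687,0.1375],speed=0.03,guard=7)); 
print(env.current_tool_pos(),env.current_wrist_force(),f0,env.current_opening(),env.current_clock())
im=env.read_camera("wrist"); cv2.imwrite("pics/h_w.png",cv2.resize(im[200:380,240:400,::-1],(533,600),interpolation=cv2.INTER_CUBIC))
sc=env.read_camera("scene"); 
cv2.imwrite("pics/h_s.png",cv2.resize(sc[120:280,210:370,::-1],(600,600),interpolation=cv2.INTER_CUBIC))
```

```text
True
[0.4983 0.0687 0.1387] [-0.0764  0.2421  4.2754] [ 0.4443  0.2128 -1.002 ] 0.016451655624847784 13.1417
```

View pics/h_w.png

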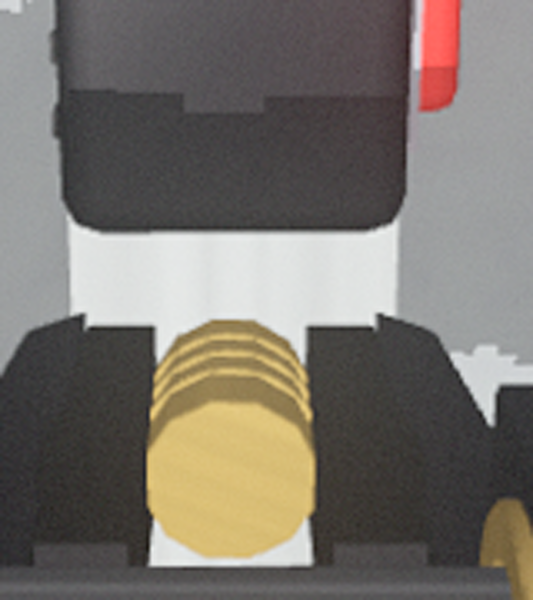

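View pics/h_s.png

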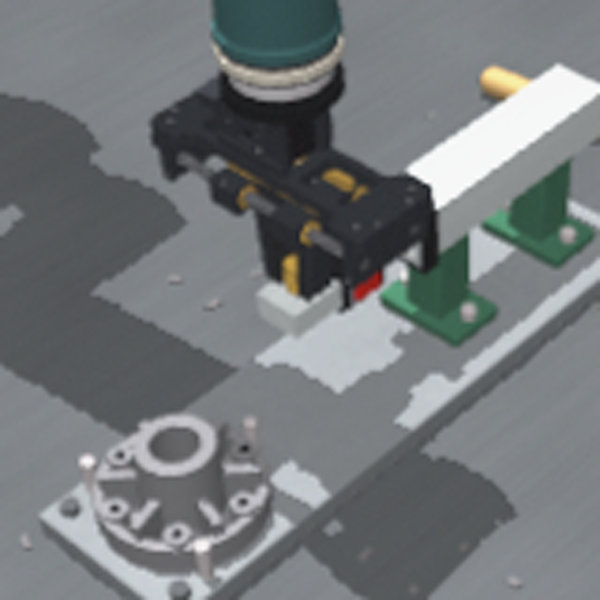

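Run:
```python
from h import *
env.command_gripper(0.05)
env.dwell(0.1)
env.servo_line([0.4983,0.0687,0.20],speed=0.12)
env.command_gripper(0.075)
env.movep([0.4972,0.1135,0.27],down(1.60)); env.dwell(0.2)
T=tool_T();print(T)
im=env.read_camera("wrist"); cv2.imwrite("pics/i_w.png",im[:,:,::-1])
for q,z in [("bush",.135),("pin_collar",.135),("grip_center",.125),("tube_mouth",.125),("button_face",.125)]:
    for d in env.mark_of(q,"wrist")[:2]: print(q,np.round(d["centre"],1),round(d["confidence"],2),at_z("wrist",d["centre"],z,T))
sc=env.read_camera("scene"); 
cv2.imwrite("pics/i_s.png",cv2.resize(sc[120:280,210:370,::-1],(600,600),interpolation=cv2.INTER_CUBIC))
print(env.current_clock())
```

```text
[[-0.0287  0.9996 -0.0031  0.4962]
 [ 0.9996  0.0287 -0.0007  0.1129]
 [-0.0007 -0.0031 -1.      0.2682]
 [ 0.      0.      0.      1.    ]]
bush [313.1 297.8] 0.76 [0.5003 0.0672 0.135 ]
pin_collar [312.2 292.5] 0.6 [0.4995 0.0711 0.135 ]
grip_center [310.2 230.1] 0.97 [0.4969 0.113  0.125 ]
tube_mouth [311.5 152.4] 0.92 [0.4962 0.1653 0.125 ]
button_face [346.6 231.5] 0.54 [0.522  0.1127 0.125 ]
16.1833
```

View pics/i_w.png

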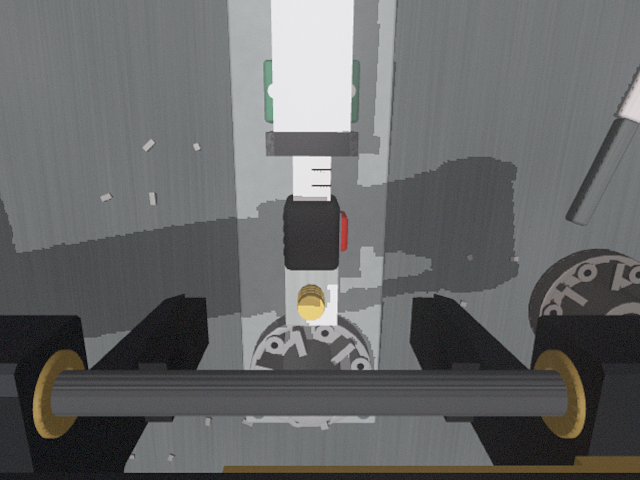

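View pics/i_s.png

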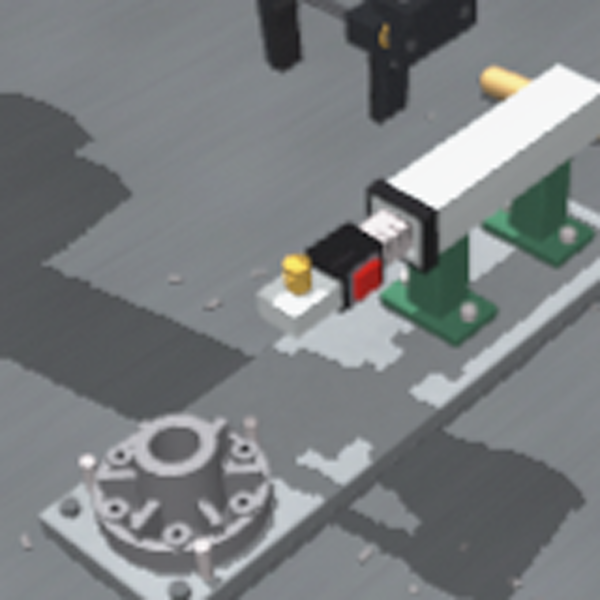

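Run:
```python
from h import *
q=down(1.60)
env.movep([0.4973,0.1134,0.20],q)
print(env.servo_line([0.4973,0.1134,0.1065],speed=0.08,guard=10)); env.dwell(0.2)
print(env.current_tool_pos(),env.current_opening(),env.current_wrist_force())
T=tool_T()
im=env.read_camera("wrist"); cv2.imwrite("pics/j_w.png",im[:,:,::-1])
env.command_gripper(0.0,30); env.dwell(0.3)
print(env.current_tool_pos(),env.current_opening(),env.current_wrist_force())
im=env.read_camera("wrist"); cv2.imwrite("pics/j_w2.png",im[:,:,::-1])
print(env.current_clock())
a=cv2.imread('pics/j_w.png');b=cv2.imread('pics/j_w2.png')
cv2.imwrite('pics/j_c.png',np.hstack([a[0:480,120:520],b[0:480,120:520]]))
```

```text
False
[0.4977 0.1135 0.1071] 0.07509806153160184 [ 0.2247  0.3494 -0.3974]
[0.4975 0.1134 0.1066] 0.03588773521788738 [1.1652 0.066  0.7564]
19.15
```

View pics/j_c.png

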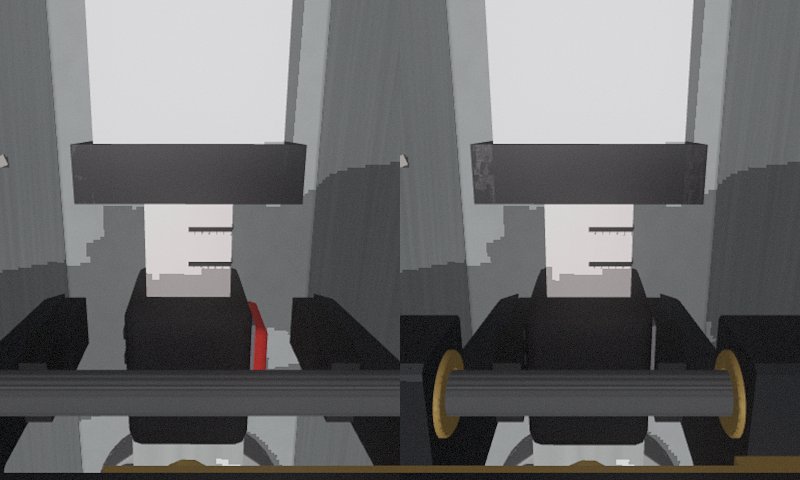

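Run:
```python
from h import *
s=np.array([0.4975,0.1134,0.1065]); g=np.array([0.029,-0.9996,0])
for d,v in [(0.012,0.02),(0.06,0.04),(0.112,0.04)]:
    r=env.servo_line(list(s+g*d),speed=v,guard=15)
    print(d,r,env.current_tool_pos(),env.current_opening(),env.current_wrist_force(),env.current_clock())
    if r: break
env.dwell(0.2)
T=tool_T()
im=env.read_camera("wrist"); cv2.imwrite("pics/k_w.png",im[:,:,::-1])
for q,z in [("tube_mouth",.125),("grip_center",.125)]:
    for d in env.mark_of(q,"wrist")[:2]: print(q,np.round(d["centre"],1),round(d["confidence"],2),at_z("wrist",d["centre"],z,T))
sc=env.read_camera("scene"); 
cv2.imwrite("pics/k_s.png",cv2.resize(sc[120:280,210:370,::-1],(600,600),interpolation=cv2.INTER_CUBIC))
print(T[:3,3],env.current_clock())
```

```text
0.012 False [0.4979 0.101  0.1066] 0.03599150964427007 [ 1.5887 -0.3498  2.6289] 19.9
0.06 False [0.4992 0.0527 0.1066] 0.03635587060821465 [-1.2305  0.0107  5.6286] 21.25
0.112 False [0.5007 0.0008 0.1066] 0.036292500317884446 [-0.6246  2.0781  5.1093] 22.7
grip_center [308.1 344.3] 0.67 [0.5007 0.0013 0.125 ]
[0.5007 0.0008 0.1066] 23.1
```

View pics/k_w.png

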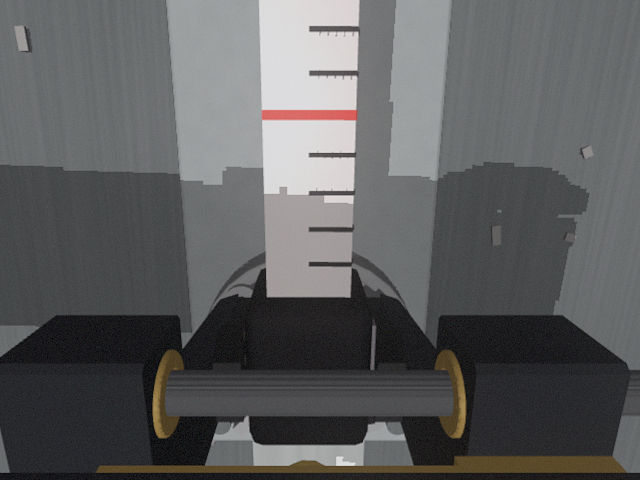

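View pics/k_s.png

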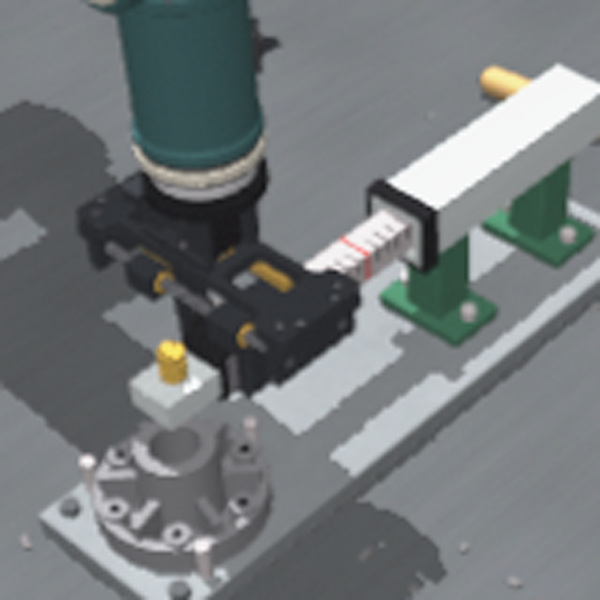

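Run:
```python
from h import *
def mk(p,yaw):
    T=np.eye(4);T[:3,:3]=R.from_quat([np.cos(yaw/2),np.sin(yaw/2),0,0]).as_matrix();T[:3,3]=p;return T
Tj=mk([.4975,.1134,.1066],1.60)
print("ring edge j",[at_z("wrist",(c,204),.150,Tj) for c in (195,425)])
Ti=tool_T()*0+np.array([[-0.0287,0.9996,-0.0031,0.4962],[0.9996,0.0287,-0.0007,0.1129],[-0.0007,-0.0031,-1.,0.2682],[0,0,0,1]])
print("ring edge i",[at_z("wrist",(c,156),.150,Ti) for c in (266,358)])
g=np.array([.029,-.9996,0])
# bar ticks rows in k relative to TCP: 10..70
T=tool_T();p=T[:3,3]
for z in (.13,.135,.14):
    print(z,[round(float((at_z("wrist",(331,r),z,T)-p)@-g)*1000,1) for r in (264.5,229.5,193,155,114.5,73,29)])
sc=env.read_camera("scene")
cv2.imwrite("pics/l_s.png",cv2.resize(sc[160:210,280:340,::-1],(720,600),interpolation=cv2.INTER_CUBIC))
```

```text
ring edge j [array([0.469 , 0.1639, 0.15  ]), array([0.5242, 0.1655, 0.15  ])]
ring edge i [array([0.4689, 0.1639, 0.15  ]), array([0.5241, 0.1655, 0.15  ])]
0.13 [29.6, 40.3, 51.0, 61.6, 72.4, 82.9, 93.5]
0.135 [31.2, 41.5, 51.7, 61.9, 72.2, 82.3, 92.5]
0.14 [32.8, 42.7, 52.5, 62.2, 72.1, 81.8, 91.5]
```

View pics/l_s.png

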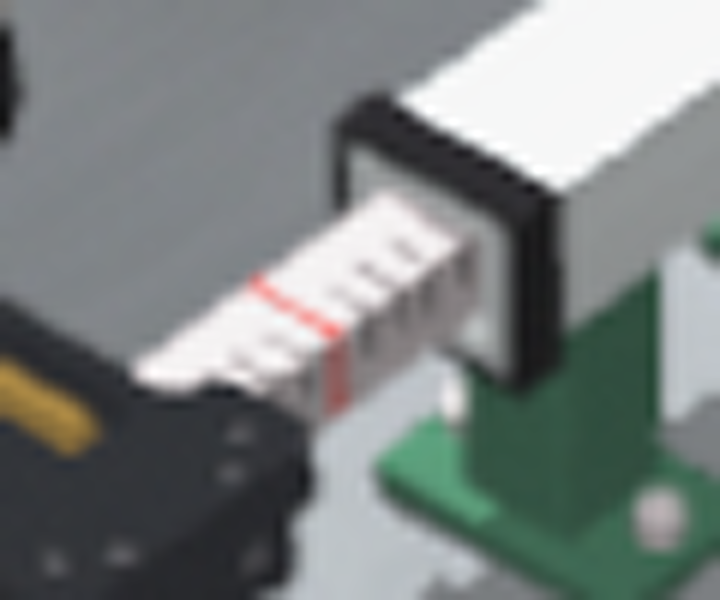

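Run:
```python
from h import *
s=np.array([0.4975,0.1134,0.1065]); g=np.array([0.029,-0.9996,0])
r=env.servo_line(list(s+g*0.1203),speed=0.02,guard=15)
env.dwell(0.4)
ps=np.array([env.current_tool_pos() for _ in range(8)]); print(r,ps.mean(0),ps.std(0),env.current_opening(),env.current_wrist_force(),env.current_joint_vel())
T=tool_T()
im=env.read_camera("wrist"); cv2.imwrite("pics/m_w.png",im[:,:,::-1])
sc=env.read_camera("scene")
cv2.imwrite("pics/m_s.png",cv2.resize(sc[160:210,280:340,::-1],(720,600),interpolation=cv2.INTER_CUBIC))
cv2.imwrite("pics/m_s2.png",cv2.resize(sc[120:280,210:370,::-1],(600,600),interpolation=cv2.INTER_CUBIC))
tp=env.read_camera("top")
cv2.imwrite("pics/m_t.png",cv2.resize(tp[240:320,250:390,::-1],(800,457),interpolation=cv2.INTER_CUBIC))
print(env.current_clock())
```

```text
False [ 0.5009 -0.0076  0.1066] [0. 0. 0.] 0.036029555622901034 [0.011  0.702  5.1877] [-0.0009 -0.0001 -0.0001  0.0016  0.     -0.0003]
24.2667
```

View pics/m_s.png

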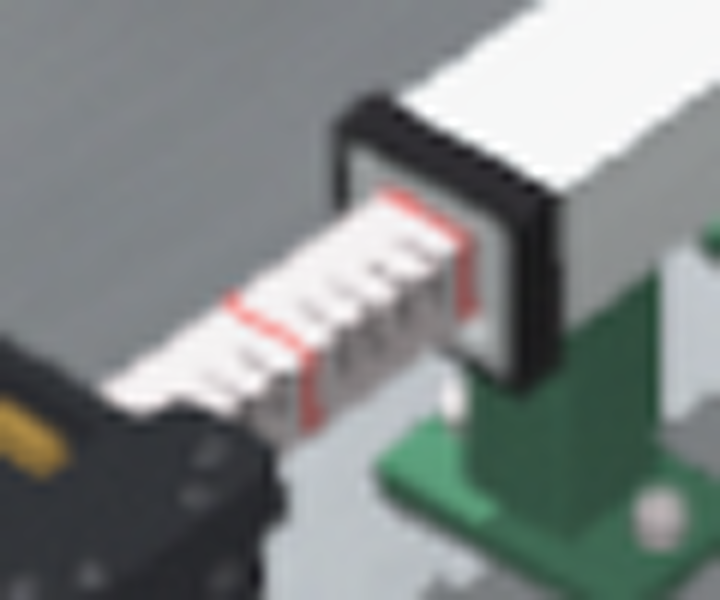

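View pics/m_s2.png

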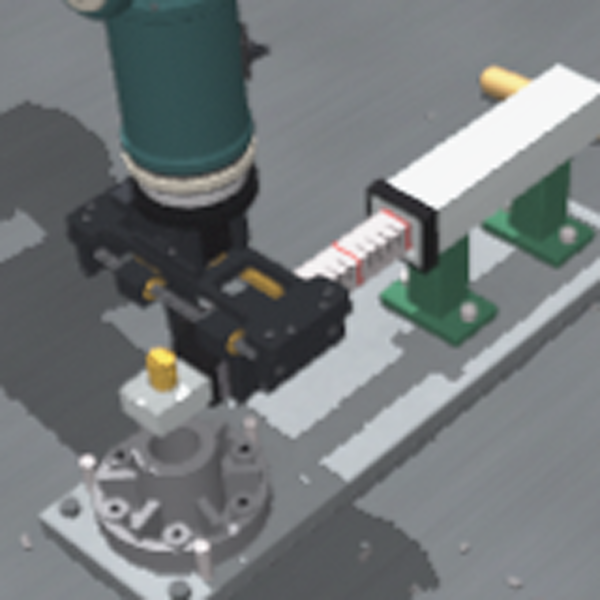

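View pics/m_t.png

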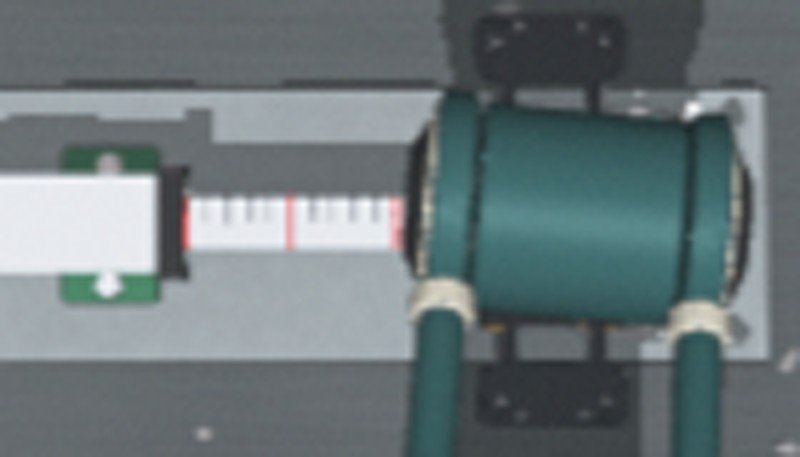

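View pics/m_w.png

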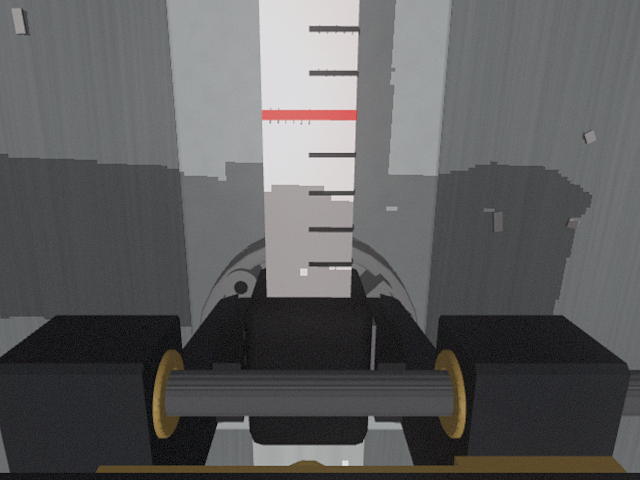

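The scene and top views both put the third red line at the mouth, and the pointer stands upright over the bore. The tool position gives about 150 mm too, so I'm handing in.

Run:
```python
from h import *
print(env.current_opening(),env.current_tool_pos(),env.current_clock())
env.close_job()
```

```text
0.03601516342600029 [ 0.5009 -0.0076  0.1066] 24.2667
the job is handed in; nothing more can be done
```

I finished the job and handed it in at 24.3 s of the 56 s allowed; no verdict was reported. The pointer pin is in the nose of the arm, the arm stands at the 150 mm mark, and the gripper is still squeezing the grip with the red button in.

- **Pin:** It went into the hole until it met contact force at the expected seating height. The pictures after release show it upright with its head on the plate. The final view shows it standing over the bore.
- **Button:** The grip was squeezed with 30 N. The measured opening is 36.0 mm, against 36.5 mm expected with the button in, and the camera shows the button flush.
- **150 mm mark:** The three checks agree to about 1 mm, inside the 3 mm tolerance. The tool position gives about 150.2 mm. In the scene view the third red line reads about 150.5 mm, and in the top view about 149 mm.
- **Drawing out:** The arm moved at 0.02–0.04 m/s, with the wrist force along the slide at about 2 N or less where I read it. The scale marks stayed fixed in the wrist picture, so the grip did not slip.
- **Leftovers:** About 5 N of steady vertical force remained on the wrist at the end. I did not compare the other pins, castings and tools against their starting poses at the end, but the arm met no unexpected contact.

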